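Put the chisel and brush away and shut the case

ROBOT

A 6-joint arm with a two-finger parallel gripper is mounted at the origin on the work surface. World frame = base frame: x ahead of the robot, y to its left, z up, the work surface at z = 0. Lengths are in mm, angles in rad, forces in N, time in s.
With the tool pointing down it reaches from about 300 to 875 mm from the base axis. Payload 6.4 kg.
Tool frame: the origin (TCP) lies midway between the tips of the shut fingers; the grasp point (between the pads) lies 19 mm behind it (manip.pinch_z is the distance from the TCP to the grasp point, in mm); z points along the fingers, y is the direction in which the jaws open and shut (so a half turn about z gives the same grasp; the last joint's range is limited). The gripper opens to 88 mm and grips with 3 to 60 N. Pads are 18 mm wide; open, the fingers measure 123 mm over their backs; the gripper's body (75 mm by 187 mm) begins 45 mm behind the grasp point.
Start: joints at [-1.321, 0.181, 1.607, -0, 1.354, -0.206], TCP at [253.121, -516.305, 238.714] pointing down, gripper open.
Joint ranges: [-2.99, 2.99], [-0.89, 2.07], [0.3, 2.58], [-1.14, 4.28], [0, 2.63], [-3.12, 3.12]. Speed limits (rad/s): [2.57, 2.57, 3.01, 3.14, 3.14, 3.14].

INTERFACE

Orientations are given as a unit quaternion [w, x, y, z].
In Python, from workcell import manip gives the robot as it stands. The module is installed in compiled form; this text tells all that it offers. Calls block until the motion is done:
- manip.move_to(position, orientation): joint-space move of the TCP to a pose.
- manip.move_straight(position, max_speed=150, ori=None): straight line of the TCP; ori=None keeps the orientation; max_speed is the mean speed in mm/s.
- manip.goto_joints(angles): joint-space move.
- manip.gripper_to(opening): finger opening in mm; the grip force is fixed at half the most; returns when the fingers have stopped.
- manip.pause(seconds).
- manip.inverse_kinematics(position, orientation): joint angles nearest the present ones, or None.
- manip.get_image(name): name is "scene" or "top" or "wrist"; returns the picture (384x512x3 uint8, red, green, blue); there is no depth.
- manip.calibration(name): a dict with "fov_y" (degrees; the focal length in pixels is half the picture's height over the tangent of half this angle, whatever the lens; pixels are square), "cx", "cy" (the principal point, pixels), "extrinsics" (4x4, takes a point from camera to world coordinates). Camera axes: x right, y down, z forward; pixel columns grow to the right and rows downward; lengths in mm; the calibration is good to about 2 mm. A picture is of the moment at which its call begins: read the wrist's pose just before it. calibration takes no time and is no camera call; for the wrist camera it gives the pose at the moment of the call.
A pose or a line that the arm cannot do raises manip.PlanningError and nothing moves.
- manip.finish_job(): hands the job in, once; it reports no verdict.
Readings, each from a call of its own:
- manip.get_time_s(): time.
- manip.get_joint_pos(): joint angles.
- manip.get_dq(): joint speeds.
- manip.get_joint_efforts(): joint torques, N m.
- manip.get_ee_pos(): TCP position.
- manip.get_eef_rot(): TCP orientation.
- manip.get_contact_force(): force on the tool from outside, world axes, zero at the start.
- manip.get_torque(): the same for the moment, N m.
- manip.get_opening(): finger opening in mm.
Only numpy, scipy, OpenCV 4.12 (cv2) and the standard library are available. Lean on these libraries where they do the work, as an engineer would, in place of code of your own. Each camera call takes 0.05 s, during which the arm holds its last target. There are 200 camera calls.

TASK

Put the chisel from the sloping rest and the glue brush from the bench into the open tool case, each lying flat on its flat underside in the compartment shaped for it, handles at the end nearer the robot. Then shut the lid fully without slamming it. Leave everything else where it is.

Things in the scene. Friction and masses are not known exactly. Their poses are not given: they have to be found in the camera images.
- case: Open wooden tool case fixed to the bench, outside 190 (its x) x 270 (its y) x 56 mm high, walls and floor 6 mm. Origin: centre of the underside; z up. The lid is hinged on its +x side; its -y end is nearer the robot. On its floor, ribs 10 mm high frame two lengthwise compartments, with gaps in the ribs at mid-length for the fingers.
- chisel_place (a point): Middle of the chisel's compartment, on the case floor (6 mm up), 42 mm to -x of the case's centre; axes as the case's. The compartment is 214 mm long in y; handle bay 38 mm wide (y < -48 mm), blade bay 26 mm wide (y > 20 mm). The chisel's origin belongs here, its x along +y.
- brush_place (a point): Middle of the brush's compartment, on the case floor (6 mm up), 28 mm to +x of the case's centre; axes as the case's. The compartment is 174 mm long in y; handle bay 34 mm wide (y < -36 mm), head bay 64 mm wide (y > 20 mm). The brush's origin belongs here, its x along +y.
- lid (a joint): Lid of the case, a wooden board 190 x 270 x 8 mm with a stiff hinge that stays where it is left: 0 = shut flat on the rim, grows as it opens, 1.57 = upright; it starts standing open at 1.6 to 1.8 rad, up to 0.25 m high. On its outer face is a brass knob, 22 mm wide and 22 mm high, 25 mm from the free edge at mid-length.
- lid_hinge (a point): Point on the hinge axis at mid-length, 95 mm along the case's x from its centre, 56 mm up. The axis runs along the case's y. The frame turns with the lid: when shut, its axes are those of the case, and the board reaches 190 mm to -x.
- lid_edge (a point): Middle of the lid's free edge, the side across from the hinge.
- rest: Fixed wooden tool rest: a sloping board 240 mm wide, rising along the rest's x at 0.56 rad. Origin: centre of its foot on the bench, z up (level). The board's surface runs from x = -90, z = 30 mm (low end, towards the robot, with a lip 16 mm high) to x = 92, z = 144 mm. Two lanes at y = +50 and -50 mm, ribs 5 mm high between.
- ledge (a point): Middle of the underside of a fixed ledge over the rest, 250 mm above the bench, at the rest's x = 5 mm: 70 mm deep in x (-30 to 40 mm), 268 mm wide in y, top 280 mm up, on a post at either side (rest's y = +-127 mm, 14 mm thick, x = -15 to 35 mm).
- chisel: Bench chisel 200 mm long, 130 g. Origin: centre of its flat underside; x towards the blade, z up out of the tool. Wooden handle 26 mm wide, 24 mm high from x = -100 to 2 mm, brass collar to 12 mm, steel blade 16 mm wide, 6 mm thick to x = 100 mm. Balances near x = 0. It lies in a lane of the rest, handle at the low end, so its x axis rises at 0.56 rad.
- chisel_tip (a point): End of the chisel's blade.
- brush: Flat glue brush 160 mm long, flat underside, lying on the bench. Origin: centre of its underside; x along it towards the head, z up. Wooden handle 22 mm wide, 18 mm high from x = -80 to 18 mm; head 50 mm wide, 14 mm high with a steel band, dark bristle block to x = 80 mm. Balances near x = 10 mm. About 80 g.
- brush_tip (a point): End of the brush's head.
- stick: Bystander: dark wooden stick 200 x 22 x 18 mm in the other lane of the rest; it stays there.
- glue: Bystander: white bottle, 60 mm across, 150 mm high. Origin: centre of the underside, as for all bystanders.
- tape: Bystander: roll of paper tape lying flat, 90 mm across, 24 mm high.
- sander: Bystander: cork sanding block 110 x 60 x 35 mm.
- plane: Bystander: small steel hand plane 160 x 45 mm, 60 mm high.
- tin: Bystander: metal can 74 mm across, 90 mm high.
- bridge: Bystander: dark wooden bridge blank 190 x 32 x 12 mm.
- offcut: Bystander: light wooden offcut 100 x 45 x 30 mm.
Not all that is in view belongs to the job. What is shaped like the chisel but white is not meant.

How it is judged:
By the outcome, as a careful person would: the job done as asked, in the order asked, and still so for the second after the job is handed in, with the robot touching nothing.
It also fails if it takes over 72 s, if anything falls off the work surface, if the arm or the gripper's body presses on something with over 40 N, if the wrist force passes 120 N, or if a joint passes its speed limit or range.

## Working session

There is one attempt and no reset: what is moved stays moved. The work goes in short steps, each a Python script; the robot and the scene stay as the last script left them, time stands still between calls to the robot, and variables do not carry over. Pictures are saved under pics/ and viewed, about 8 in all and at most 12, crops included, and the job is handed in when it is done.

```bash
mkdir -p pics; python3 - <<'E'
from workcell import manip
import cv2,numpy as np
np.set_printoptions(precision=3,suppress=True)
for n in ("scene","top"):
    im=manip.get_image(n); cv2.imwrite(f"pics/{n}0.png",cv2.resize(im[:,:,::-1],(800,600),interpolation=cv2.INTER_CUBIC)); np.save(f"pics/{n}0.npy",im)
    print(n,manip.calibration(n))
print(manip.calibration("wrist"),manip.get_eef_rot(),manip.get_time_s(),manip.pinch_z)
E
```

```text
scene {'fov_y': 45.63050528980145, 'cx': 256.11742867207016, 'cy': 196.50803319500835, 'extrinsics': array([[   0.332,    0.746,   -0.577, 1420.756],
       [   0.943,   -0.262,    0.204, -393.581],
       [   0.001,   -0.613,   -0.79 , 1449.357],
       [   0.   ,    0.   ,    0.   ,    1.   ]])}
top {'fov_y': 46.291692279218644, 'cx': 259.66517050572776, 'cy': 190.9990626718007, 'extrinsics': array([[   0.011,   -0.996,    0.087,  377.367],
       [  -1.   ,   -0.012,   -0.009,  -44.101],
       [   0.01 ,   -0.087,   -0.996, 1582.317],
       [   0.   ,    0.   ,    0.   ,    1.   ]])}
{'fov_y': 62.17442927319436, 'cx': 257.1475570055484, 'cy': 190.93092563990555, 'extrinsics': array([[   0.44 ,   -0.854,   -0.276,  324.32 ],
       [  -0.898,   -0.419,   -0.135, -480.764],
       [  -0.001,    0.307,   -0.952,  384.147],
       [   0.   ,    0.   ,    0.   ,    1.   ]])} [-0.001  0.974  0.226 -0.   ] 0.1 18.700000000000003
```

View pics/top0.png

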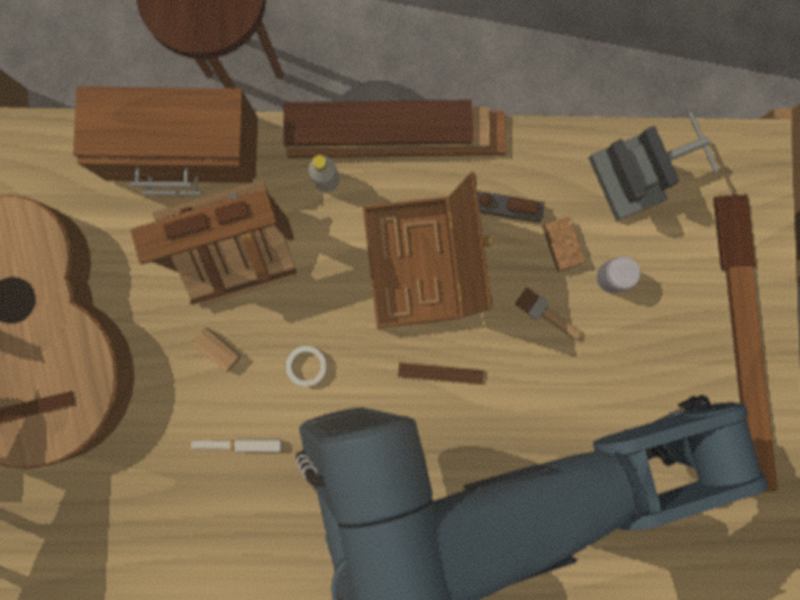

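View pics/scene0.png

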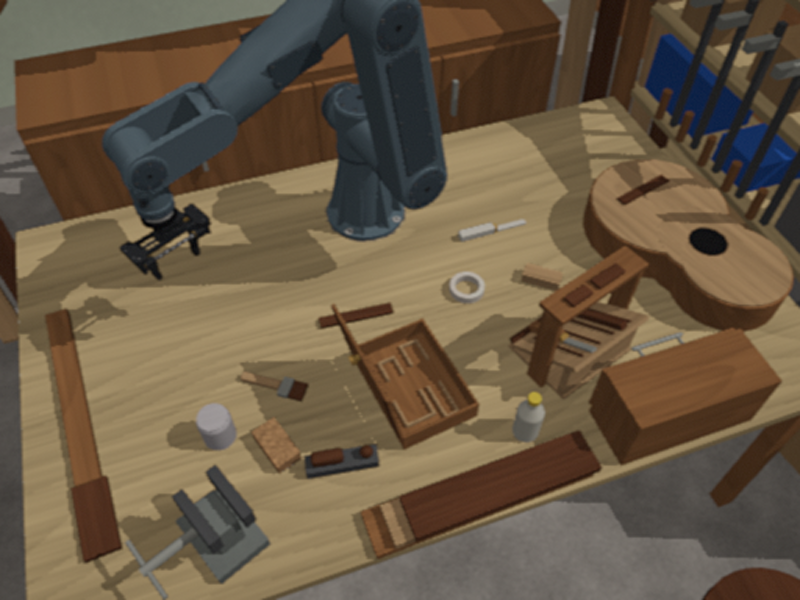

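The top view (800x600 pixels) shows:
- **Case:** around (415,262). Its lid is on the right, leaning outward.
- **Brush:** at (550,313).
- **Rest:** around (235,265), with the ledge above it.
- **Chisel candidates:** the white look-alike at (237,445), and the tools in the rest lanes at (205,270) and (255,258). The scene view shows a blue-grey blade under the ledge at (577,345), next to a dark stick.

Next I'll get rough positions and take closer wrist views.

```bash
cat > h.py <<'E'
from workcell import manip
import cv2,numpy as np
from scipy.spatial.transform import Rotation as R
np.set_printoptions(precision=3,suppress=True)
def quat(x,z):
    x=np.array(x,float);z=np.array(z,float);z/=np.linalg.norm(z);x-=z*(x@z);x/=np.linalg.norm(x)
    q=R.from_matrix(np.c_[x,np.cross(z,x),z]).as_quat();return [float(v) for v in (q[3],q[0],q[1],q[2])]
def down(psi): return quat([np.cos(psi),np.sin(psi),0],[0,0,-1])
def cast(c,px,z,s=1.0):
    E=np.array(c["extrinsics"]);f=192/np.tan(np.radians(c["fov_y"]/2))
    d=E[:3,:3]@np.array([(px[0]/s-c["cx"])/f,(px[1]/s-c["cy"])/f,1]);o=E[:3,3]
    return o+d*(z-o[2])/d[2]
def proj(c,p):
    E=np.array(c["extrinsics"]);f=192/np.tan(np.radians(c["fov_y"]/2))
    q=E[:3,:3].T@(np.array(p)-E[:3,3]);return np.array([c["cx"]+f*q[0]/q[2],c["cy"]+f*q[1]/q[2]])
def tri(c1,p1,c2,p2,s=1.0):
    A=[];b=[]
    for c,p in((c1,p1),(c2,p2)):
        E=np.array(c["extrinsics"]);o=E[:3,3];d=cast(c,p,0,s)-o;d/=np.linalg.norm(d);P=np.eye(3)-np.outer(d,d);A.append(P);b.append(P@o)
    return np.linalg.lstsq(np.vstack(A),np.hstack(b),rcond=None)[0]
def shot(n,name,s=1.5625):
    c=manip.calibration(n);im=manip.get_image(n);np.save(f"pics/{name}.npy",im)
    import pickle;pickle.dump(c,open(f"pics/{name}.pkl","wb"))
    cv2.imwrite(f"pics/{name}.png",cv2.resize(im[:,:,::-1],None,fx=s,fy=s,interpolation=cv2.INTER_CUBIC));return c,im
def load(name):
    import pickle;return pickle.load(open(f"pics/{name}.pkl","rb")),np.load(f"pics/{name}.npy")
E
python3 - <<'E'
from h import *
c=manip.calibration("top");s=1.5625
for n,p,z in [("caseTL",(365,208),56),("caseBL",(378,328),56),("caseBR",(464,318),56),("caseTR",(457,200),56),("lidtopfar",(474,174),245),("lidtopnear",(491,308),245),
 ("brushend",(580,337),18),("brushhead",(525,297),14),("tin",(621,273),90),("sander",(564,243),35),("rest fl",(192,300),35),("rest fr",(295,271),35),("ledgeBL",(140,263),280),("ledgeBR",(275,230),280),("ledgeTL",(132,230),280),("ledgeTR",(264,185),280)]:
    print(n,cast(c,p,z,s))
print(proj(c,[0,0,0])*s)
# rest look feasibility
a=.29;ux=np.array([np.cos(a),np.sin(a),0])
for q,nm in ((quat(-ux,.53*ux+[0,0,-.847]),"rest"),):
    print(nm,manip.inverse_kinematics([480,290,230],q))
for psi in (0,np.pi,1.57,-1.57): print(psi,manip.inverse_kinematics([560,-80,330],down(psi)))
E
```

```text
caseTL [709.892  33.594  56.   ]
caseBL [445.418   0.992  56.   ]
caseBR [ 469.441 -186.075   56.   ]
caseTR [ 730.638 -169.487   56.   ]
lidtopfar [ 738.742 -186.791  245.   ]
lidtopnear [ 477.818 -220.112  245.   ]
brushend [ 432.366 -449.009   18.   ]
brushhead [ 520.892 -327.016   14.   ]
tin [ 568.256 -520.091   90.   ]
sander [ 641.177 -410.92    35.   ]
rest fl [503.253 412.639  35.   ]
rest fr [570.555 187.437  35.   ]
ledgeBL [551.311 439.533 280.   ]
ledgeBR [616.909 190.157 280.   ]
ledgeTL [613.345 457.192 280.   ]
ledgeTR [702.507 213.222 280.   ]
[376.183 531.695]
rest [ 0.35  -0.164  2.073 -0.051  0.674 -1.48 ]
0 [-0.352  0.098  1.516 -0.     1.527  1.219]
3.141592653589793 [-0.352  0.098  1.516 -0.     1.527 -1.922]
1.57 [-0.352  0.098  1.516 -0.     1.527 -0.351]
-1.57 [-0.352  0.098  1.516 -0.     1.527  2.789]
```

```bash
python3 - <<'E'
from h import *
t=manip.get_time_s()
manip.move_to([540,-170,400],down(np.pi+.123)); print(manip.get_time_s()-t)
shot("wrist","case1")
a=.29;ux=np.array([np.cos(a),np.sin(a),0]);uy=np.array([-ux[1],ux[0],0]);o=np.array([616,324,0])
q=quat(-ux,.53*ux+[0,0,-.847])
t=manip.get_time_s();manip.move_to(o-150*ux+[0,0,250],q);print(manip.get_time_s()-t,manip.get_joint_pos())
shot("wrist","rest1")
E
```

```text
1.7416999999999998
1.7500000000000002 [ 0.333 -0.221  2.076 -0.036  0.727 -1.507]
```

View pics/case1.png

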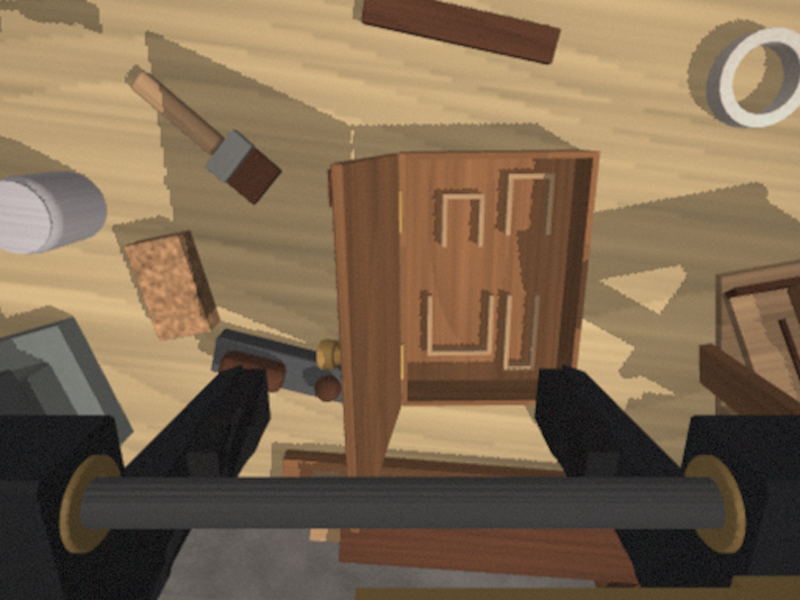

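View pics/rest1.png

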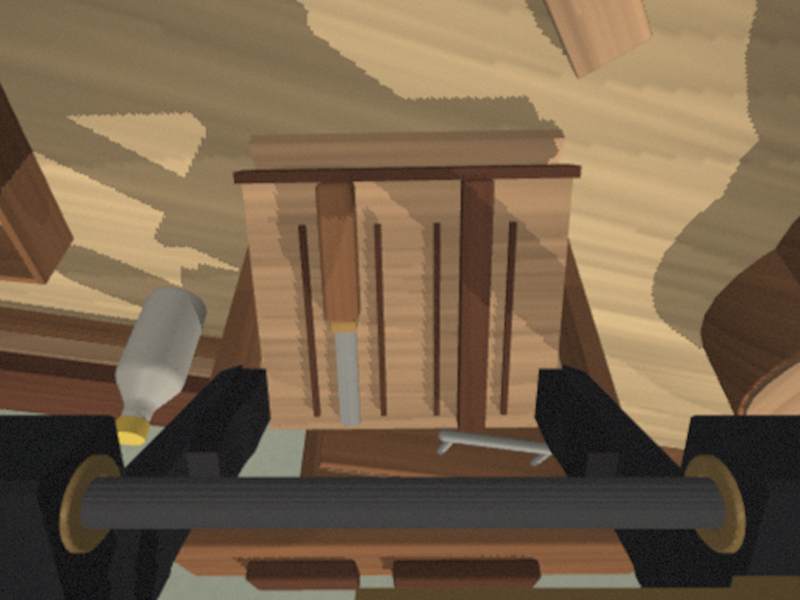

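The rest view shows two tools on the board:
- **Left lane (rest y = −50):** wood handle (337,183 to 340,322), brass collar at (344,327) and grey blade with its tip at (349,423). It is sloped on the rest and not white, so this is the chisel.
- **Right lane:** the dark stick at (477,300).
- **White look-alike:** on the bench, so not the one meant.

The case view shows the chisel bay around (525,270), the brush bay around (460,275), and the brush running from (135,75) to (265,190). I'll measure these and confirm the chisel in one enlarged crop.

```bash
python3 - <<'E'
from h import *
s=1.5625
c,im=load("case1");a=cv2.resize(im[90:260,205:390,::-1],None,fx=2.6,fy=2.6,interpolation=cv2.INTER_CUBIC)
c2,im2=load("rest1");b=cv2.resize(im2[100:285,150:250,::-1],None,fx=2.39,fy=2.39,interpolation=cv2.INTER_CUBIC)
H=442;cv2.imwrite("pics/crop1.png",np.hstack([a[:H],b[:H]]));print(a.shape,b.shape)
C=lambda p,z:cast(c,p,z,s)
for n,p,z in [("rim -x-y",(599,152),56),("rim +x-y",(400,153),56),("rim +x+y",(405,402),56),
 ("chNL",(506,172),16),("chNR",(553,175),16),("chFL",(505,368),16),("chFR",(533,366),16),("brNL",(442,193),16),("brNR",(483,193),16),("brFL",(428,354),16),("brFR",(490,356),16),
 ("brush end",(133,75),18),("neck",(216,150),18),("head1",(280,172),14),("head2",(256,203),14),("tin topL",(52,215),90),("tin topB",(52,215),90)]: print(n,C(p,z))
# lid near end plane
for p in ((330,163),(343,160)):
  for z in (235,245,255): print("lid",p,C(p,z))
C2=lambda p,z:cast(c2,p,z,s)
for n,p,z in [("hiL",(273,431),144),("hiR",(562,427),144),("lipL",(235,178),44),("lipR",(580,172),44),("boardL",(245,183),30),("boardR",(573,177),30)]: print(n,C2(p,z))
E
```

```text
(442, 481, 3) (442, 239, 3)
rim -x-y [450.42    6.311  56.   ]
rim +x-y [ 474.109 -180.187   56.   ]
rim +x+y [ 736.9   -142.802   56.   ]
chNL [480.743 -69.103  16.   ]
chNR [477.813 -20.209  16.   ]
chFL [700.726 -28.886  16.   ]
chFR [694.211   3.184  16.   ]
brNL [ 509.908 -131.683   16.   ]
brNR [504.703 -89.055  16.   ]
brFL [ 693.93 -120.97   16.  ]
brFR [687.702 -49.043  16.   ]
brush end [ 434.36 -446.92   18.  ]
neck [ 495.01  -366.245   18.   ]
head1 [ 509.262 -301.557   14.   ]
head2 [ 544.248 -325.285   14.   ]
tin topL [ 565.616 -489.172   90.   ]
tin topB [ 565.616 -489.172   90.   ]
lid (330, 163) [ 479.658 -221.44   235.   ]
lid (330, 163) [ 479.01  -220.114  245.   ]
lid (330, 163) [ 478.363 -218.789  255.   ]
lid (343, 160) [ 476.966 -213.802  235.   ]
lid (343, 160) [ 476.406 -212.722  245.   ]
lid (343, 160) [ 475.845 -211.643  255.   ]
hiL [752.072 247.432 144.   ]
hiR [673.55  482.854 144.   ]
lipL [570.797 187.885  44.   ]
lipR [497.424 416.574  44.   ]
boardL [584.86  192.667  30.   ]
boardR [510.731 422.684  30.   ]
```

View pics/crop1.png

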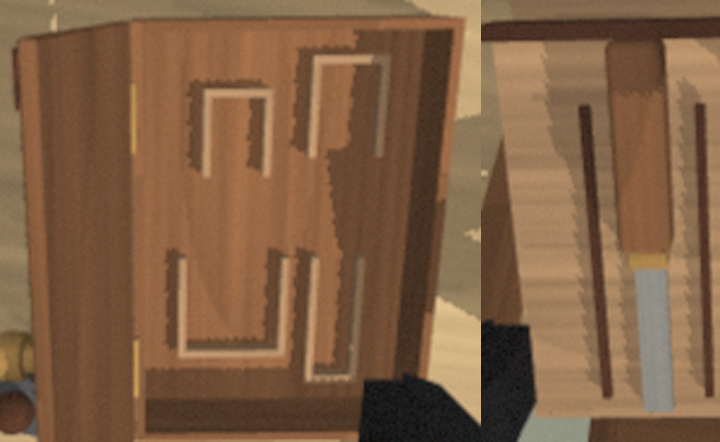

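The crop confirms it: a wooden handle, brass collar and grey blade in the lane on the -y side. Now I'll work out the chisel pose on the sloping plane and go to a pre-grasp.

```bash
cat >> h.py <<'E'
yr=.315;ux=np.array([np.cos(yr),np.sin(yr),0]);uy=np.array([-ux[1],ux[0],0]);uz=np.array([0,0,1.])
sl=np.cos(.56)*ux+np.sin(.56)*uz; nn=-np.sin(.56)*ux+np.cos(.56)*uz
P0=np.array([713,364.5,144.])
def castp(c,p,h):  # source px onto plane h above the board
    E=np.array(c["extrinsics"]);o=E[:3,3];d=cast(c,p,0)-o
    return o+d*(((P0+h*nn-o)@nn)/(d@nn))
psi=.138;ey=np.array([np.cos(psi),np.sin(psi),0]);ex=np.array([np.sin(psi),-np.cos(psi),0])
C0=np.array([595,-70.1,0]);CH=C0-42*ex+[0,0,6];BR=C0+28*ex+[0,0,6]
E
python3 - <<'E'
from h import *
c,im=load("rest1")
f=lambda x,y,h:castp(c,((x-481)/2.39+150-.3,y/2.39+100-.3),h)
tip=f(659,410,6);b0=f(651.5,268,6);ht=f(635.5,42,24);hc=f(645,253,24)
pts=dict(tip=tip,b0=b0,ht=ht,hc=hc)
for k,v in pts.items(): r=v-P0;print(k,v,"slope",r@sl,"lat",r@uy)
for n,(x,y) in dict(ribLt=(586,106),ribLb=(606,396),ribRt=(700,106),ribRb=(709,396)).items(): r=f(x,y,5)-P0;print(n,r@sl,r@uy)
E
```

```text
tip [719.325 308.617 143.997] slope -9.575553410408851 lat -55.093026853185286
b0 [651.321 287.124  99.286] slope -93.74850540972164 lat -54.459311236225524
ht [548.339 255.257  52.953] slope -209.68402383129566 lat -52.8529030422038
hc [630.126 280.086 106.529] slope -108.82305467761742 lat -54.58450706225161
ribLt -178.23751058924452 -81.64044924738889
ribLb -18.13526541989918 -83.97709552448651
ribRt -177.17571335789995 -26.303026386074848
ribRb -17.40069167982474 -27.26986901150698
```

```bash
sed -i 's/^yr=.315/yr=.306/' h.py; cat >> h.py <<'E'
TIP=np.array([719.3,308.6,144.0]);OC=TIP-6*nn-100*sl
QC=quat(-sl,-nn)
E
python3 - <<'E'
from h import *
G=OC-28*sl+10*nn;print(OC,G)
manip.move_straight(G+70*nn,200,QC)
manip.gripper_to(44)
c,im=shot("wrist","rest2")
print(manip.get_ee_pos(),manip.get_time_s(),manip.get_joint_pos())
for n,p in dict(tip=TIP,collar=OC+2*sl+24*nn,butt=OC-100*sl+24*nn,grasp=G).items(): print(n,proj(c,p)*1.5625)
E
```

```text
[641.549 284.037  85.798] [613.863 275.29   79.397]
[578.381 264.08  138.632] 5.45 [ 0.219  0.149  1.977  0.105  0.459 -1.738]
tip [401.413 534.737]
collar [401.394 391.895]
butt [401.417 159.821]
grasp [401.431 319.431]
```

View pics/rest2.png

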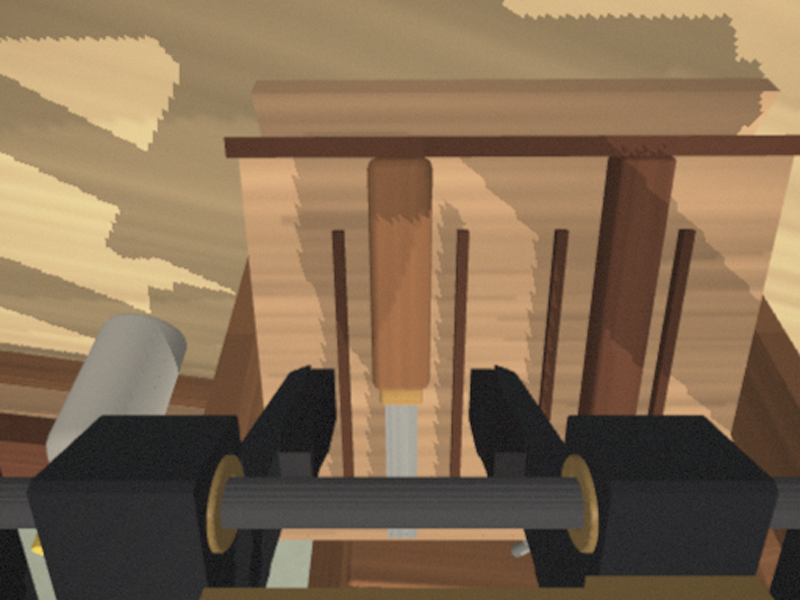

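The overlay agrees: butt, collar and axis are all predicted within about 3 px (0.5 to 1 mm). Grasping now.

```bash
python3 - <<'E'
from h import *
G=OC-28*sl+10*nn
manip.gripper_to(38)
manip.move_straight(G,90)
print(manip.get_contact_force())
print(manip.gripper_to(15),manip.get_opening())
manip.move_straight(G+35*nn,80)
print(manip.get_opening(),manip.get_contact_force())
manip.move_straight(G+35*nn-130*ux+[0,0,10],200)
manip.move_straight(G+35*nn-150*ux+[0,0,90],200)
T=CH-28*ey+[0,0,10+1]
q=quat(-ey,[0,0,-1])
print(manip.inverse_kinematics(T,q))
manip.move_to(T+[0,0,120],q)
print(manip.get_ee_pos(),manip.get_opening(),manip.get_time_s(),manip.get_contact_force())
c,im=shot("wrist","case2")
for n,p in dict(tip=CH+100*ey,collar=CH+2*ey).items(): print(n,proj(c,p)*1.5625, proj(c,np.array(p)+[0,0,121])*1.5625)
E
```

```text
[-0.594 -0.346  1.158]
False 25.52563208625221
25.78526658875012 [-0.654  0.554 -0.583]
[-0.269  0.453  1.767 -0.     0.922 -1.977]
[560.778 -31.188 136.222] 25.676721423590507 10.05 [-0.399 -0.28  -1.798]
tip [399.483 471.144] [398.448 652.176]
collar [399.398 332.732] [398.139 456.39 ]
```

View pics/case2.png

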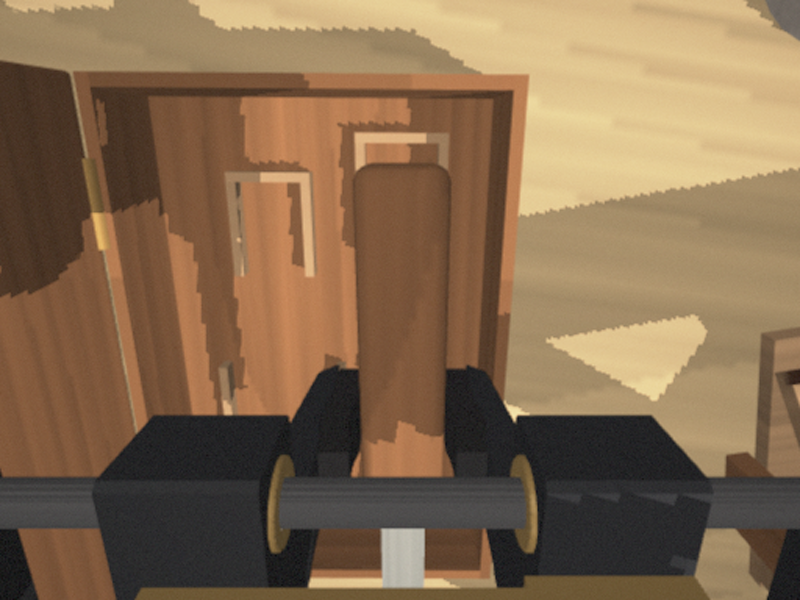

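```bash
python3 - <<'E'
from h import *
c,im=load("case2")
for p in ((402,143),(358,143),(445,143)): r=cast(c,p,16,1.5625)-CH;print("rib end inner: y",r@ey,"x",r@ex)
r=cast(c,(402.5,165),136.2-11+1+24,1.5625);t=manip.get_ee_pos();print("butt rel tcp",(r-t)@ey,(r-t)@ex)
T=CH-28*ey+[0,0,11]
manip.move_straight(T+[0,0,40],150);f0=np.array(manip.get_contact_force())
z=40
while z>-2:
    z=max(z-8,8) if z>8 else z-1
    manip.move_straight(T+[0,0,z],60)
    f=np.array(manip.get_contact_force())-f0
    if z<=8: print(z,f)
    if f[2]>4: break
print(manip.get_opening(),manip.get_time_s())
E
```

```text
rib end inner: y -106.3513792230651 x -1.4297970410066618
rib end inner: y -106.33092745015271 x 21.0656486919932
rib end inner: y -106.37136873763922 x -23.416792606484062
butt rel tcp -74.01162754481827 0.17307488158370696
8 [ 0.445  0.404 -0.783]
7 [-0.047  0.529 -0.337]
6 [-0.143  0.029 -0.942]
5 [-0.497  0.123 -0.149]
4 [-0.17  -0.757 -0.791]
3 [ 1.339  0.201 -0.374]
2 [-0.588 -0.369 -0.314]
1 [ 0.988  0.107 -0.507]
0 [ 1.027 -0.253 -1.631]
-1 [ 0.107 -0.281 -0.425]
-2 [-0.056 -0.184 -0.89 ]
25.848565543667025 14.4167
```

```bash
python3 - <<'E'
from h import *
T=CH-28*ey+[0,0,11]
f0=np.mean([manip.get_contact_force() for _ in range(5)],0)
for z in np.arange(-3,-9,-1):
    manip.move_straight(T+[0,0,z],60)
    f=np.array(manip.get_contact_force())-f0
    print(z,f,manip.get_ee_pos()[2])
    if f[2]>3.5: break
print(manip.get_time_s())
E
```

```text
-3 [-0.743  0.67   4.233] 14.264411736015635
14.6667
```

```bash
cat >> h.py <<'E'
BO=np.array([480.6,-380.2,0]);bb=np.array([.569,.822,0]);bp=np.array([.822,-.569,0])
E
python3 - <<'E'
from h import *
T=CH-28*ey
print(manip.gripper_to(38),manip.get_opening())
p=np.array(manip.get_ee_pos());manip.move_straight(p+[0,0,60],120)
q=quat(-ey,[0,0,-1])
manip.move_straight(p+[0,0,200],250)
c,im=shot("wrist","case3")
manip.move_straight(p+[0,0,330],300)
q=quat(-bb,[0,0,-1]);B=BO-8*bb
print(manip.inverse_kinematics(B+[0,0,6],q))
manip.move_to(B+[0,0,330],q)
manip.move_straight(B+[0,0,130],300)
c2,im2=shot("wrist","brush1")
print(manip.get_ee_pos(),manip.get_time_s())
for n,p in dict(end=BO-80*bb+18*uz,neck=BO+18*bb+18*uz).items(): print(n,proj(c2,p))
cv2.imwrite("pics/comb1.png",np.hstack([cv2.resize(im[:,110:400,::-1],(400,530)),cv2.resize(im2[:,110:400,::-1],(400,530))]))
E
```

```text
False 38.12787108653468
[-0.876  0.558  1.63  -0.     0.953  2.872]
[ 477.227 -388.113  132.492] 21.9167
end [258.465  99.526]
neck [258.293 215.349]
```

View pics/comb1.png

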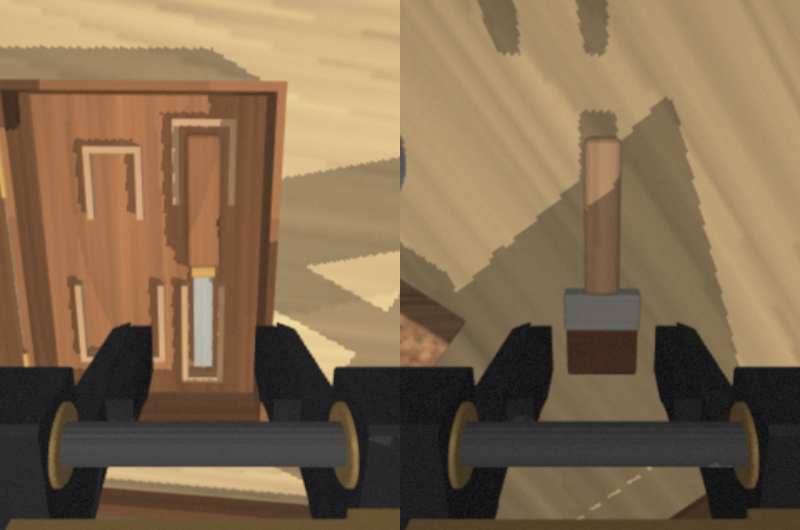

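The left crop shows the chisel lying flat in its compartment, with the handle at the near end. On the right, the brush is centred between the fingers, about 1 mm off. Next I'll grasp the brush and lower it with the hand rolled by 0.3 rad, so the gripper body clears both the open lid and the -x wall.

```bash
cat >> h.py <<'E'
TH=.3;tu=-np.sin(TH)*ex+np.cos(TH)*uz
QB=quat(-ey,-tu)
def brush_tcp(zlow): 
    U=C0+3*ex-8*ey+25*(np.cos(TH)*ex+np.sin(TH)*uz)+zlow*uz
    return U+6*tu
E
python3 - <<'E'
from h import *
q=quat(-bb,[0,0,-1]);B=BO-8*bb+.7*bp*0
manip.move_straight(B+[0,0,40],200)
manip.move_straight(B+[0,0,6],60)
print(manip.get_contact_force())
manip.gripper_to(12);print(manip.get_opening())
manip.move_straight(B+[0,0,60],120)
manip.move_straight(B+[0,0,340],300)
T=brush_tcp(6)
print(manip.get_opening(),T,manip.inverse_kinematics(T,QB))
manip.move_to(T+[0,0,330],QB)
manip.move_straight(T+[0,0,130],250)
c,im=shot("wrist","case4")
print(manip.get_ee_pos(),manip.get_opening(),manip.get_time_s())
E
```

```text
[ 0.005 -0.461  0.528]
21.870050511832744
21.57395408363496 [590.53  -96.072  19.12 ] [-0.214  0.5    1.726 -0.38   0.846 -1.679]
[591.907 -96.405 151.222] 21.19765607259246 30.25
```

View pics/case4.png

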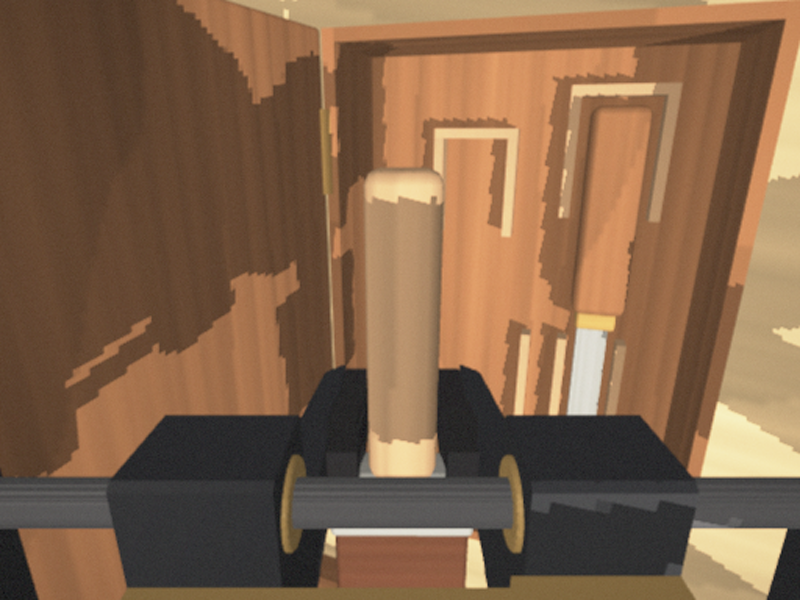

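The brush is held square, and the body is clear of the lid on the left and the wall on the right. Lowering with the forces watched.

```bash
python3 - <<'E'
from h import *
f0=np.mean([manip.get_contact_force() for _ in range(5)],0)
ok=True
for zl,v in [(60,150),(40,100),(30,60),(22,60),(16,60),(12,60),(10,40),(9,40),(8,40)]:
    manip.move_straight(brush_tcp(zl),v);f=np.array(manip.get_contact_force())-f0
    print(zl,f@ex,f@ey,f[2])
    if np.linalg.norm(f)>4: break
manip.gripper_to(42);manip.pause(.2)
f=np.array(manip.get_contact_force())-f0;print("open",f,manip.get_opening())
p=np.array(manip.get_ee_pos())
manip.move_straight(p+[0,0,50],60);print(np.array(manip.get_contact_force())-f0)
manip.move_straight(p+[0,0,190],250)
shot("wrist","case5");print(manip.get_time_s())
E
```

```text
60 -0.6780160713264424 0.10273948836124118 -0.9093004281768058
40 -0.2551020362676993 -0.7057720791818555 0.04711166055981175
30 -0.6634108785492349 0.6335660703941618 -0.4803967554751851
22 0.10680837503452933 0.2983402780133808 -0.47279160779850016
16 -0.5644446391991584 -0.12755213503102383 0.23474236151872185
12 0.06995347127599189 -0.019987113539191997 -0.45203834523472963
10 -0.2685146872752773 0.18823769002442828 -0.2860777946073555
9 -0.06648546611239119 -0.028645505178456706 -0.6620410804106511
8 -0.6880905345510069 -0.023727771337687553 -0.9501632814062628
open [-0.114 -0.363  0.933] 42.05090720693205
[ 0.664 -0.333  1.188]
35.5333
```

View pics/case5.png

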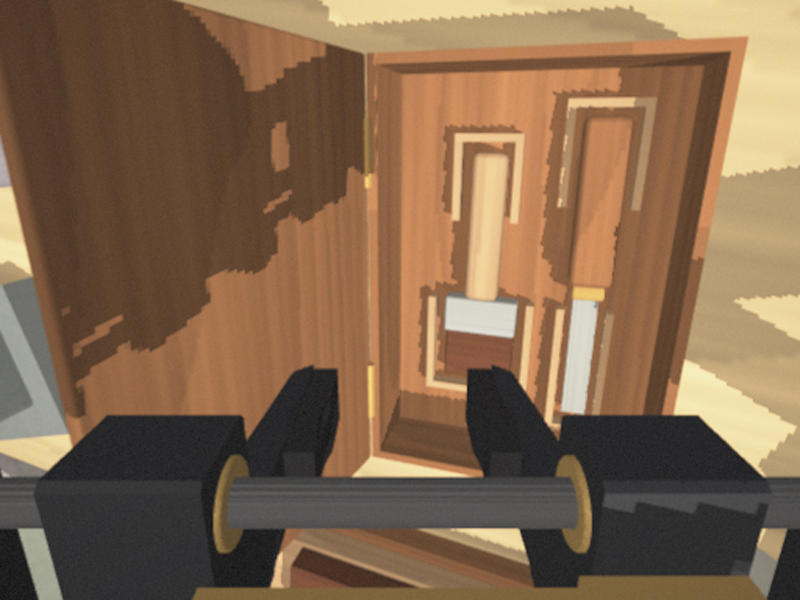

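The view shows both tools flat in their bays with handles at the near end: brush head inside its frame at (480,335), chisel at (595,260). Now the lid. First a reach check along the closing arc.

```bash
cat >> h.py <<'E'
H=C0+95*ex+56*uz
def lidpose(phi,r=150,yo=-45,off=0,k=.6,sgn=1):
    d=-np.cos(phi)*ex+np.sin(phi)*uz;n=np.sin(phi)*ex+np.cos(phi)*uz;b=k*phi
    tz=-np.sin(b)*ex-np.cos(b)*uz
    return H+r*d+(8+off)*n+yo*ey, quat(np.cross(sgn*ey,tz),tz)
E
python3 - <<'E'
from h import *
for k in (.5,.6,.7):
  for sgn in (1,-1):
    print(k,sgn)
    for phi,off in ((1.78,60),(1.73,0),(1.2,0),(.6,0),(0,0)):
        p,q=lidpose(phi,off=off,k=k,sgn=sgn);print(p,manip.inverse_kinematics(p,q))
E
```

```text
0.5 1
[ 576.932 -267.128  188.607] [-0.842  0.809  1.057  0.501  2.021 -0.938]
[ 567.854 -201.765  202.835] [-0.788  0.679  1.227  0.513  1.941 -0.916]
[ 557.045 -123.936  198.705] [-0.655  0.441  1.474  0.409  1.672 -0.845]
[547.087 -52.238 147.299] [-0.456  0.302  1.687  0.255  1.332 -0.677]
[542.862 -21.813  64.   ] [-0.259  0.337  1.808 -0.     0.996 -0.397]
0.5 -1
[ 576.932 -267.128  188.607] [-0.842  0.809  1.057  0.501  2.021  2.204]
[ 567.854 -201.765  202.835] [-0.788  0.679  1.227  0.513  1.941  2.226]
[ 557.045 -123.936  198.705] [-0.655  0.441  1.474  0.409  1.672  2.297]
[547.087 -52.238 147.299] [-0.456  0.302  1.687  0.255  1.332  2.465]
[542.862 -21.813  64.   ] [-0.259  0.337  1.808 -0.     0.996  2.745]
0.6 1
[ 576.932 -267.128  188.607] [-0.863  0.912  0.979  0.601  2.152 -0.912]
[ 567.854 -201.765  202.835] [-0.813  0.774  1.166  0.603  2.06  -0.91 ]
[ 557.045 -123.936  198.705] [-0.687  0.502  1.437  0.473  1.753 -0.871]
[547.087 -52.238 147.299] [-0.482  0.324  1.672  0.297  1.37  -0.712]
[542.862 -21.813  64.   ] [-0.259  0.337  1.808 -0.     0.996 -0.397]
0.6 
[... 392 characters left out ...]
607] [-0.878  1.012  0.911  0.713  2.273 -0.866]
[ 567.854 -201.765  202.835] [-0.83   0.869  1.112  0.699  2.173 -0.889]
[ 557.045 -123.936  198.705] [-0.713  0.565  1.4    0.533  1.834 -0.889]
[547.087 -52.238 147.299] [-0.506  0.347  1.657  0.337  1.409 -0.744]
[542.862 -21.813  64.   ] [-0.259  0.337  1.808 -0.     0.996 -0.397]
0.7 -1
[ 576.932 -267.128  188.607] [-0.878  1.012  0.911  0.713  2.273  2.275]
[ 567.854 -201.765  202.835] [-0.83   0.869  1.112  0.699  2.173  2.253]
[ 557.045 -123.936  198.705] [-0.713  0.565  1.4    0.533  1.834  2.253]
[547.087 -52.238 147.299] [-0.506  0.347  1.657  0.337  1.409  2.397]
[542.862 -21.813  64.   ] [-0.259  0.337  1.808 -0.     0.996  2.745]
```

```bash
python3 - <<'E'
from h import *
p=np.array(manip.get_ee_pos());manip.move_straight([p[0],p[1],400],300)
manip.move_to([585,-340,400],quat(-ex,-uz))
manip.gripper_to(0)
P,q=lidpose(1.78,off=60);manip.move_to(P,q)
f0=np.mean([manip.get_contact_force() for _ in range(5)],0)
for phi,off in ((1.78,30),(1.78,20),(1.78,14),(1.76,8),(1.74,4),(1.72,0),(1.70,0)):
    P,q=lidpose(phi,off=off);manip.move_straight(P,60,q);f=np.array(manip.get_contact_force())-f0
    print(phi,off,f@ex,f@ey,f[2])
    if np.linalg.norm(f)>25:break
print(manip.get_time_s())
shot("scene","scene2")
E
```

```text
1.78 30 -1.7290396966106685 -0.3129835375189217 -1.0377189347650395
1.78 20 -0.9035535136538448 -1.3307953707809386 -0.12622467011426075
1.78 14 0.3769072048546711 -0.29293930194460105 -0.5626615858554405
1.76 8 -0.7008194578976269 -0.547602392271041 -0.9323597957723087
1.74 4 0.5382894102587406 -0.6015949830722973 -0.9071159621249635
1.72 0 0.18205787688652994 -1.604964663773931 -1.6038168917851392
1.7 0 1.5425071978164289 -0.5550970008852593 -1.6609933006815973
41.2667
```

```bash
python3 - <<'E'
from h import *
f0=np.array([0,0,-1.])
for phi in (1.65,1.6,1.5,1.4,1.25,1.1):
    P,q=lidpose(phi);manip.move_straight(P,60,q);f=np.array(manip.get_contact_force())-f0
    n=np.sin(phi)*ex+np.cos(phi)*uz;print(phi,"n",f@n,f)
    if np.linalg.norm(f)>35:break
print(manip.get_time_s())
c,im=shot("scene","scene3")
cv2.imwrite("pics/s3.png",cv2.resize(im[130:330,130:390,::-1],None,fx=2.6,fy=2.6,interpolation=cv2.INTER_CUBIC))
E
```

```text
1.65 n 0.889875963349061 [ 0.787 -0.865  0.916]
1.6 n 0.5100109217596843 [ 0.773 -0.427  0.638]
1.5 n 0.19299041237507172 [-0.011 -0.118  1.108]
1.4 n -0.6777077420031096 [-0.074  0.913  1.316]
1.25 n -0.25817439792871166 [0.091 0.678 1.166]
1.1 n 0.19210561545467686 [0.59  0.209 0.671]
43.7167
```

View pics/s3.png

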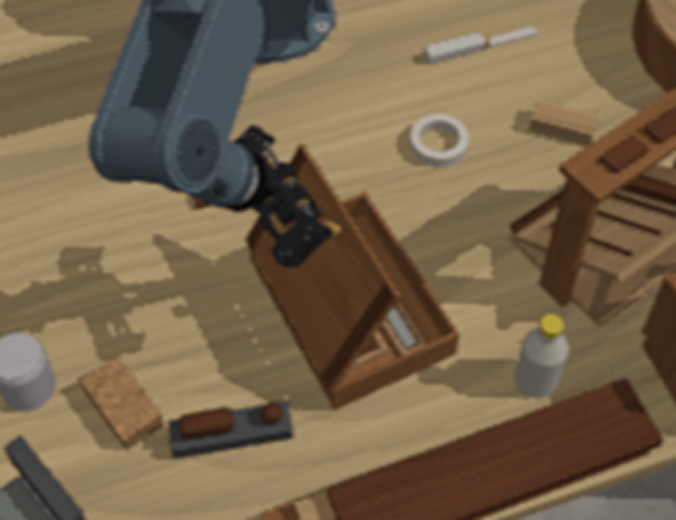

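The fingers are pushing the lid down with almost no force, and it follows steadily; it is about half shut here. Finishing the arc slowly, then pressing gently.

```bash
python3 - <<'E'
from h import *
f0=np.array([0,0,-1.])
for phi in (.95,.8,.65,.5,.38,.27,.18,.11,.06,.03,.01,0):
    P,q=lidpose(phi);manip.move_straight(P,60 if phi>.25 else 35,q);f=np.array(manip.get_contact_force())-f0
    if phi<.3 or np.linalg.norm(f)>5: print(phi,f)
    if np.linalg.norm(f)>30:break
P,q=lidpose(0)
for off in (-1,-2,-3,-4,-5):
    if f[2]>10: break
    manip.move_straight(P+[0,0,off],20);f=np.array(manip.get_contact_force())-f0;print(off,f,manip.get_ee_pos()[2])
p=np.array(manip.get_ee_pos());manip.move_straight(p+[0,0,30],60)
manip.move_straight(p+[0,0,250],250)
print(manip.get_time_s())
c,im=shot("scene","scene4")
cv2.imwrite("pics/s4.png",cv2.resize(im[130:330,130:390,::-1],None,fx=2.6,fy=2.6,interpolation=cv2.INTER_CUBIC))
E
```

```text
0.27 [0.824 0.099 1.866]
0.18 [-0.34  -0.148  0.86 ]
0.11 [-0.395  0.314  1.367]
0.06 [-0.823 -0.273  1.133]
0.03 [ 0.275 -0.221 -0.049]
0.01 [0.266 0.681 1.566]
0 [-2.248  0.915  9.499]
-1 [-6.447  1.062 18.044] 64.81989326347089
50.8333
```

View pics/s4.png

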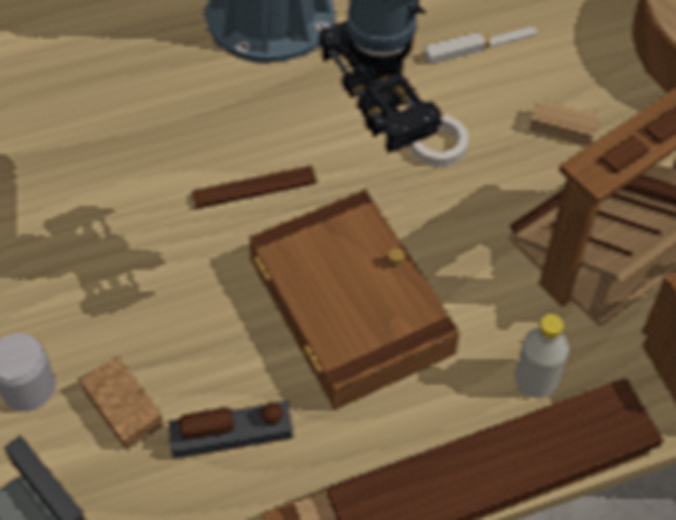

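The lid is flat on the rim: it met a stiff stop at about 64.8 mm against 64 mm nominal, and the arm is now clear. Handing in.

```bash
python3 - <<'E'
from workcell import manip
print(manip.get_dq(),manip.get_contact_force());manip.finish_job()
E
```

```text
[-4.19681599e-04  5.49218640e-03  8.56919268e-04 -1.22467892e-03
  2.85589161e-05 -1.63809987e-04] [-0.1088237  -1.10182835 -0.19654511]
the job is handed in; nothing more can be done
```

The job is done and handed in, with the clock at about 51 s of the 72 s allowed. No verdict was reported.

- **Chisel:** I gripped it by the handle on the sloping rest, drew it out under the ledge and set it down in its compartment. It touched the case floor at about 4 N.
- **Brush:** I released it about 2 mm above the floor with the hand rolled 0.3 rad, because the gripper body would otherwise have hit the open lid. It settled flat in its bay.
- **Lid:** I pushed it shut slowly with the closed fingers. The push took only 1–2 N, then the lid met a firm stop, where I pressed to about 18 N. The fingertips read 64.8 mm there, against 64 mm for a shut lid.

**Last checks:** the wrist picture before closing showed both tools flat inside their ribs, handles at the end nearer the robot. The final scene picture showed the lid flat on the rim, the arm clear, and the other items in view apparently undisturbed. That picture was cropped, so it does not show the stick in the rest; nothing touched it that I know of.

No check failed. The one disagreement was that the chisel met the floor with the fingertips about 1.7 mm lower than planned, which did not affect the fit.

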